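# Clear the spilled sandalwood chunks into the incense box and shut it

## Robot

A 6-joint arm with a two-finger parallel gripper is mounted at the origin on the work surface. World frame = base frame: x ahead of the robot, y to its left, z up, the work surface at z = 0. Lengths are in m, angles in rad, forces in N, time in s.
With the tool pointing down it reaches from about 0.3 to 0.875 m from the base axis. Payload 4.2 kg.
Tool frame: the origin (TCP) lies on the centre line of the jaws, within the pads' length; the fingertips stand 17 mm ahead of it and the grasp point (between the pads) lies 2 mm behind it; z points along the fingers, y is the line along which they close (so a half turn about z gives the same grasp; the last joint's range is limited). The gripper opens to 85 mm and grips with 20 to 120 N. Pads are 22 mm wide; open, the fingers measure 114 mm over their backs; the gripper's body (76 mm by 85 mm) begins 54 mm behind the grasp point. The pads swing forward as they close: fully open they stand 13 mm farther back than shut.
Start: joints at [-1.208, 0.32, 1.565, -0, 1.257, -0.02], TCP at [0.215, -0.533, 0.248] pointing down, gripper open.
Joint ranges: [-3.11, 3.11], [-0.84, 2.01], [0.21, 2.61], [-1.34, 4.49], [0.05, 2.63], [-2.56, 2.56]. Speed limits (rad/s): [2.57, 2.57, 3.14, 3.14, 3.14, 3.14].

## Interface

Orientations are given as [roll, pitch, yaw] about the fixed x, y, z axes, in that order (R = Rz(yaw) Ry(pitch) Rx(roll)).
In Python, from station import r gives the robot as it stands.
- The arm moves only by the tool carry_out, never from a script. Its argument "steps" is a list that holds one entry, the list of rows, each a list of 4 numbers: the shift along the tool's x, y, z in m, then the turn about the tool's z in rad. In form: [[[x, y, z, yaw], ...]]. A call has 1 to 10 rows; each row is the pose to reach, as a shift and turn from the pose commanded when the call began, along the tool's axes at that moment; what a row does not reach only later rows make up. A row lasts 1/12 s, in which the tool goes at most 41.7 mm and 7.16 degrees, less where a joint would pass 70% of its speed; a pose out of reach is approached as far as the arm can. A call with a gripper value outside its range is refused whole. "claw" is the opening, from -1 (shut) to 1 (fully open), set as the call begins (left out, the last holds). The fingers move at their own pace and stop on an object; the grip force is fixed at half the most. Time passes only in rows, so rows that repeat a pose let the fingers close. It gives the time, the measured TCP pose, the force, the opening and the grip force at its end, in the units of the state.
- r.sense(): the state, without advancing time (a new reading comes with each control period).
- r.snapshot(name): name is "scene" or "top" or "wrist"; returns a dict with "img" (480x640x3 uint8, red, green, blue), "camera_matrix" (3x3 intrinsics, pixels), "k1" (the pictures are not rectified: a ray, as slopes to the right and down, at radius r is drawn at 1 + k1 r^2 times it, then the intrinsics apply), "R" (3x3) and "t" (3): a world point X has camera coordinates R X + t; the wrist camera has in their place "T_tool_cam" (4x4, takes a point from camera to tool coordinates, whose origin is the TCP and whose axes are the flange's). Camera axes: x right, y down, z forward; pixel columns grow to the right and rows downward; lengths in m; the calibration is good to about 2 mm. A picture is of the moment at which its call begins: read the wrist's pose just before it. There is no depth.
- r.job_done(): hands the job in; it is judged then, once.
The state is a dict: "time_s": time; "joints": joint angles; "joint_vel": joint speeds; "effort": joint torques, N m; "tcp_pos": TCP position; "tcp_rot": TCP orientation; "wrist_force": force on the tool from outside, world axes, zero at the start; "torque": the same for the moment, N m; "finger_gap": opening from 0.0 (shut) to 1.0 (fully open); "grasp_force": force on a finger pad.
Only numpy, scipy, OpenCV 4.12 (cv2) and the standard library are available. Lean on these libraries where they do the work, as an engineer would, in place of code of your own. Each camera call takes 0.05 s, during which the arm holds its last target. There are 200 camera calls.

## Task

Three sandalwood chunks have spilled over the top of the bookcase, one of them up on the cork yoga block. Clear all three into the open incense box, then close its lid fully without slamming it. Leave the ceramic cat, the pump dispenser and the massage ball standing where they are.

Things in the scene. Friction and masses are not known exactly. Their poses are not given: they have to be found in the camera images.
- incense_box: Open sandalwood box fixed to the bookcase top, 130 (own x) x 180 (own y) x 60 mm high outside, walls and floor 5 mm thick. Origin at the centre of its underside; +x points to its hinged rim (away from the robot, give or take its yaw), z up. Its position and yaw vary; it may stand left or right.
- incense_box_in (a point): Centre of the box's inner floor, 5 mm above its underside; axes as the box. The inside is 120 (x) x 170 (y) x 55 mm deep.
- box_lid (a joint): Angle of the box's lid: 0 shut, about 1.57 upright, 1.9 fully open leaning back from the robot. The hinge is stiff: the lid stays at any angle it is left at and must be pushed all the way down.
- lid_hinge (a point): Middle of the lid's hinge line, on the lid's underside at the box's +x rim, 65 mm in box x from the box's origin and 60.5 mm above its underside. The line runs along the box's y. The axes turn with the lid: the lid reaches from here along its own -x.
- lid_edge (a point): Middle of the lid's free edge, at half its thickness. The lid is a plain wooden plate 142 mm from hinge to free edge, 180 mm wide and 8 mm thick, with no knob; shut, it overhangs the front wall by 12 mm. When open its outer (upper) face looks away from the robot.
- chunk_a: Split sandalwood chunk, 46 (own x) x 24 (own y) x 24 mm high, the upper part stepped back (32 mm long); grip it across its y. Origin at the centre of its flat underside, z up. Lies on the bookcase top.
- chunk_b: Split sandalwood chunk, 38 (own x) x 28 (own y) x 26 mm high, upper part 28 mm long; grip it across its y. Origin at the centre of its flat underside. Lies on the bookcase top.
- chunk_c: Split sandalwood chunk, 42 (own x) x 22 (own y) x 22 mm high, upper part 30 mm long; grip it across its y. Origin at the centre of its flat underside. Lies on top of the cork yoga block.
- yoga_block: Cork yoga block lying flat, fixed, 230 (own x) x 150 (own y) x 75 mm high. Origin at the centre of its underside.
- cat: White ceramic figurine of a seated cat, 80 mm across, 130 mm tall, loose. Origin at the centre of its underside.
- pump: Empty stainless steel pump dispenser, 68 mm across, 172 mm tall with its spout, loose. Origin at the centre of its underside.
- massage_ball: Dark 64 mm massage ball set in a grey plastic cup, one loose piece 72 mm tall. Origin at the centre of its underside.

How it is judged:
On the way:
1. all three chunks lie inside the box while its lid is still open (x of chunk_a in the frame of incense_box_in between -0.062 and 0.062 m and y of chunk_a in the frame of incense_box_in between -0.087 and 0.087 m and z of chunk_a in the frame of incense_box_in between -0.004 and 0.052 m and x of chunk_b in the frame of incense_box_in between -0.062 and 0.062 m and y of chunk_b in the frame of incense_box_in between -0.087 and 0.087 m and z of chunk_b in the frame of incense_box_in between -0.004 and 0.052 m and x of chunk_c in the frame of incense_box_in between -0.062 and 0.062 m and y of chunk_c in the frame of incense_box_in between -0.087 and 0.087 m and z of chunk_c in the frame of incense_box_in between -0.004 and 0.052 m and linear speed of each of chunk_a, chunk_b, chunk_c below 0.03 m/s and value of joint box_lid above 0.8 rad), for 0.2 s.
At the end, for the whole second after the job is handed in: All three chunks lie at rest inside the box, between its walls and below its rim, and the lid is shut (within 0.05 rad) and at rest (x of chunk_a in the frame of incense_box_in between -0.062 and 0.062 m and y of chunk_a in the frame of incense_box_in between -0.087 and 0.087 m and z of chunk_a in the frame of incense_box_in between -0.004 and 0.052 m and x of chunk_b in the frame of incense_box_in between -0.062 and 0.062 m and y of chunk_b in the frame of incense_box_in between -0.087 and 0.087 m and z of chunk_b in the frame of incense_box_in between -0.004 and 0.052 m and x of chunk_c in the frame of incense_box_in between -0.062 and 0.062 m and y of chunk_c in the frame of incense_box_in between -0.087 and 0.087 m and z of chunk_c in the frame of incense_box_in between -0.004 and 0.052 m and linear speed of each of chunk_a, chunk_b, chunk_c below 0.03 m/s and value of joint box_lid below 0.05 rad and velocity of joint box_lid between -0.05 and 0.05 rad/s); the robot touches nothing.
It fails at once if the ceramic cat is pushed more than 25 mm from its place or tipped by more than 0.35 rad (distance of cat from where it was at the start of the episode above 0.025 m or angle between cat's own z axis and vertical above 0.35 rad).
It fails at once if the pump dispenser is pushed more than 25 mm from its place or tipped by more than 0.35 rad (distance of pump from where it was at the start of the episode above 0.025 m or angle between pump's own z axis and vertical above 0.35 rad).
It fails at once if the massage ball in its cup is pushed more than 25 mm from its place or tipped by more than 0.35 rad (distance of massage_ball from where it was at the start of the episode above 0.025 m or angle between massage_ball's own z axis and vertical above 0.35 rad).
It fails at once if the lid is slammed: it swings shut faster than 3 rad/s (velocity of joint box_lid below -3 rad/s).
It also fails if it takes over 72 s, if anything falls off the work surface, if the arm or the gripper's body presses on something with over 40 N, if the wrist force passes 120 N, or if a joint passes its speed limit or range.

## Working session

There is one attempt and no reset: what is moved stays moved. The work goes in short steps, Python scripts to look and compute and a tool call to move; the robot and the scene stay as the last step left them, time stands still between calls to the robot, and variables do not carry over. Pictures are saved under pics/ and viewed, at most 10 in all, crops included, and the job is handed in when it is done.

Besides the shell and the picture viewer there is one more tool, called after "Request:" as name([rows], argument=value, ...), one row to a line, values as JSON. carry_out: Moves the arm, as the interface text tells. Its arguments: {"type":"object","properties":{"steps":{"type":"array","items":{"type":"array","items":{"type":"array","items":{"type":"number"}}}},"claw":{"type":"number"}},"required":["steps"]}

```bash
ls; mkdir -p pics
cat > h.py <<'E'
import numpy as np, cv2
from station import r
from scipy.spatial.transform import Rotation as Ro
def ray(s,px):
    K=np.array(s["camera_matrix"],float);k=s["k1"]
    p=cv2.undistortPoints(np.array([[px]],float),K,np.array([k,0,0,0.]))[0,0]
    d=np.array([p[0],p[1],1.])
    if "R" in s:
        R=np.array(s["R"]);t=np.array(s["t"]); return -R.T@t, R.T@d
    T=s["T_tool_cam"];W=s["W"];A=W@np.array(T); return A[:3,3],A[:3,:3]@d
def onz(s,px,z):
    o,d=ray(s,px); return o+d*(z-o[2])/d[2]
def snap(n):
    st=r.sense(); s=r.snapshot(n)
    if n=="wrist":
        W=np.eye(4); W[:3,:3]=Ro.from_euler("xyz",st["tcp_rot"]).as_matrix(); W[:3,3]=st["tcp_pos"]; s["W"]=W
    return s
def save(s,f): cv2.imwrite("pics/"+f,cv2.cvtColor(s["img"],cv2.COLOR_RGB2BGR))
E
python3 - <<'E'
from h import *
import pickle
for n in("scene","top"):
    s=snap(n); save(s,n+"0.png"); pickle.dump(s,open(n+".pkl","wb"))
    o,d=ray(s,(320,240)); print(n,o,d)
print(r.sense())
E
```

```text
pics
scene [ 1.73451859 -0.57689713  1.20283389] [-0.66915212  0.352556   -0.65424518]
top [0.37719277 0.00375336 1.23312742] [ 0.17016713 -0.02239751 -0.98518875]
{'time_s': 0.1, 'joints': array([-1.20798074e+00,  3.20260612e-01,  1.56555418e+00, -9.58201046e-06,
        1.25737907e+00, -1.99985830e-02]), 'joint_vel': array([ 0.0001683 , -0.00097712, -0.00417705, -0.00258068, -0.0011127 ,
       -0.00161004]), 'effort': array([ 1.60484426e-03, -4.16406906e+01, -2.34703034e+01,  9.57395264e-05,
        4.89912854e-03, -1.09702131e-05]), 'tcp_pos': array([ 0.2146421 , -0.53301687,  0.24754866]), 'tcp_rot': array([-3.13999159e+00, -2.29109937e-05,  3.82817110e-01]), 'wrist_force': array([ 0.159342  ,  0.02626401, -0.4794419 ]), 'torque': array([-0.03795421, -0.00276345,  0.0272762 ]), 'grasp_force': 0.0, 'finger_gap': 1.000576259100212}
```

View pics/top0.png

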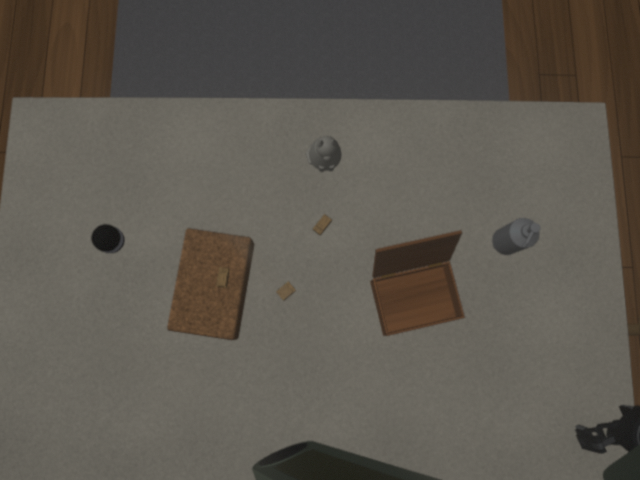

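View pics/scene0.png

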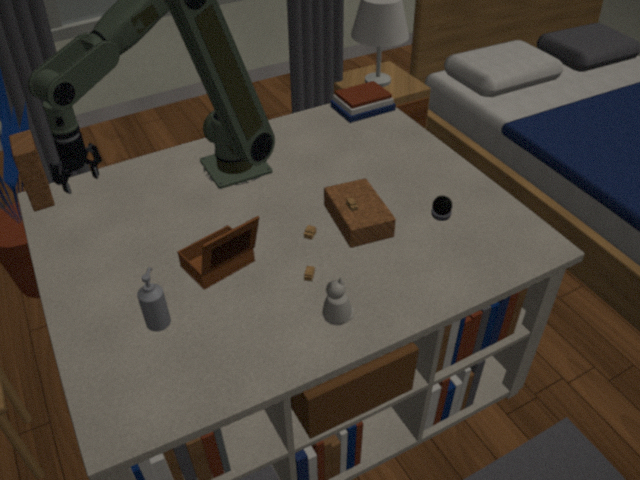

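The top view shows the box at about (417,295) with its lid leaning toward the top of the picture, and the chunks at (322,224), (286,291) and (222,277), the last one on the block. The cat is at (325,153), the pump at (515,237) and the ball at (107,238). The scene view agrees.

Run:
```python
from h import *
import pickle
s=pickle.load(open("top.pkl","rb")); im=s["img"]
hsv=cv2.cvtColor(im,cv2.COLOR_RGB2HSV)
for n,(u,v),z,ht in(("a",(322,224),0,.024),("b",(286,291),0,.026),("c",(222,277),.075,.022)):
    w=16; c=im[v-w:v+w,u-w:u+w]; h=hsv[v-w:v+w,u-w:u+w]
    print(n,h[16,16],h[2,2],h[30,30])
    if n!="c": m=((h[...,1]>75)&(h[...,2]>70)).astype(np.uint8)
    else: m=(h[...,2]>115).astype(np.uint8)
    cn,_=cv2.findContours(m,cv2.RETR_EXTERNAL,cv2.CHAIN_APPROX_NONE)
    cn=max(cn,key=cv2.contourArea)+np.array([u-w,v-w])
    pts=np.array([onz(s,p[0],z+ht*.6)[:2] for p in cn])*1000
    rc=cv2.minAreaRect(pts.astype(np.float32)); print(n,len(cn),rc, cv2.boxPoints(rc).round().tolist())
for p,z in(((384,334),.06),((464,318),.06),((372,280),.06),((449,263),.06),((373,277),.06),((461,231),.195),((374,250),.195)): print(p,onz(s,p,z).round(4))
for p in((325,153),(107,238),(503,243)):print(p,onz(s,p,.05).round(3))
for p in((187,229),(252,238),(236,339),(168,329)):print("blk",onz(s,p,.075).round(3))
c=np.hstack([cv2.resize(im[215:345,360:475],None,fx=4,fy=4,interpolation=cv2.INTER_CUBIC),cv2.resize(np.vstack([im[205:245,300:345],im[270:310,265:310],im[255:305,200:245]]),None,fx=4,fy=4,interpolation=cv2.INTER_CUBIC)])
c=cv2.convertScaleAbs(c,alpha=1.6); cv2.imwrite("pics/crop.png",c[...,::-1]); print(c.shape)
```

```text
a [ 17 102 107] [ 22  26 107] [ 20  27 112]
a 40 ((625.53125, -28.11974334716797), (21.824853897094727, 44.46987533569336), 52.72414016723633) [[601.0, -23.0], [637.0, -50.0], [650.0, -33.0], [614.0, -6.0]]
b [ 17  95 110] [ 20  28 108] [ 22  27 105]
b 38 ((469.20013427734375, 55.26263427734375), (25.290185928344727, 35.502777099609375), 41.09075927734375) [[448.0, 60.0], [471.0, 34.0], [490.0, 50.0], [467.0, 77.0]]
c [ 17 110 109] [ 15 118  97] [ 15 120 100]Traceback (most recent call last):
  File "<stdin>", line 11, in <module>
ValueError: max() iterable argument is empty
```

Run:
```python
from h import *
import pickle
s=pickle.load(open("top.pkl","rb")); im=s["img"]
for p,z in(((384,334),.06),((464,318),.06),((372,280),.06),((449,263),.06),((373,277),.06),((461,231),.195),((374,250),.195)): print(p,onz(s,p,z).round(4))
for p in((325,153),(107,238),(503,243)):print(p,onz(s,p,.05).round(3))
for p in((187,229),(252,238),(236,339),(168,329)):print("blk",onz(s,p,.075).round(3))
print("c",onz(s,(222.5,277),.09))
c=np.hstack([cv2.resize(im[215:345,360:475],None,fx=4,fy=4,interpolation=cv2.INTER_CUBIC),cv2.resize(np.vstack([im[205:245,300:345],im[270:310,265:310],im[255:305,200:245]]),None,fx=4,fy=4,interpolation=cv2.INTER_CUBIC)])
c=cv2.convertScaleAbs(c,alpha=1.6); cv2.imwrite("pics/crop.png",c[...,::-1]); print(c.shape)
```

```text
(384, 334) [ 0.3712 -0.1637  0.06  ]
(464, 318) [ 0.4061 -0.3424  0.06  ]
(372, 280) [ 0.4899 -0.1391  0.06  ]
(449, 263) [ 0.5288 -0.3137  0.06  ]
(373, 277) [ 0.4966 -0.1414  0.06  ]
(461, 231) [ 0.5765 -0.3042  0.195 ]
(374, 250) [ 0.5369 -0.1275  0.195 ]
(325, 153) [ 0.789 -0.035  0.05 ]
(107, 238) [0.584 0.461 0.05 ]
(503, 243) [ 0.577 -0.443  0.05 ]
blk [0.601 0.274 0.075]
blk [0.581 0.129 0.075]
blk [0.36  0.158 0.075]
blk [0.38  0.306 0.075]
c [0.49212507 0.18896547 0.09      ]
(520, 640, 3)
```

View pics/crop.png

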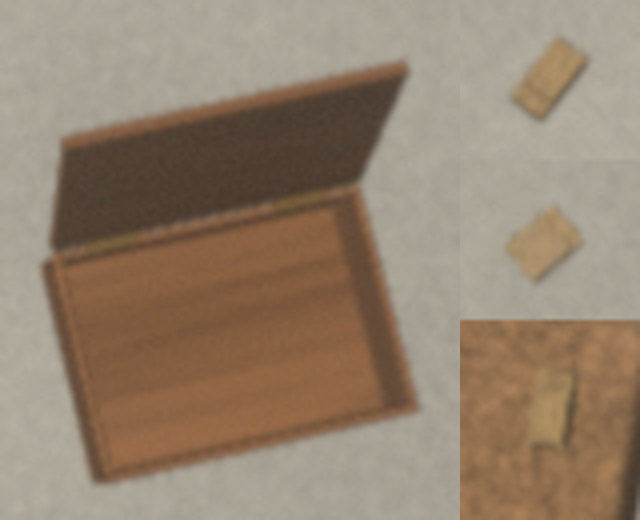

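The crop shows the box corners at about (95,480) and (415,410) in front and the hinge at (55,250) to (360,190). The chunks are clearly separated, and chunk_c runs nearly along the image vertical. I'll head for chunk_a.

```bash
cat >> h.py <<'E'
def go(x,y,z,yaw):
    # shift in tool axes from the present pose (commanded ~ measured)
    st=r.sense(); R=Ro.from_euler("xyz",st["tcp_rot"]).as_matrix()
    d=R.T@(np.array([x,y,z])-st["tcp_pos"]); print(d.round(4), round(float((st["tcp_rot"][2]-yaw+np.pi)%(2*np.pi)-np.pi),4))
def box(x,y):
    c,s=np.cos(.193),np.sin(.193); return .4525+c*x-s*y, -.2405+s*x+c*y
E
python3 -c "
from h import *
go(.6255,-.0281,.2476,-.644)"
```

```text
[ 5.697e-01 -3.149e-01  5.000e-04] 1.0268
```

Request:
carry_out([
  [[0.57, -0.315, 0, 1.027], [0.57, -0.315, 0, 1.027], [0.57, -0.315, 0, 1.027], [0.57, -0.315, 0, 1.027], [0.57, -0.315, 0, 1.027], [0.57, -0.315, 0, 1.027], [0.57, -0.315, 0, 1.027], [0.57, -0.315, 0, 1.027], [0.57, -0.315, 0, 1.027], [0.57, -0.315, 0, 1.027]],
], claw=1)

```text
time_s: 0.93
tcp_pos: [0.4587, -0.2341, 0.2481]
tcp_rot: [3.141, 0.0, -0.649]
wrist_force: [0.3, -0.9, 0.4]
finger_gap: 1.0
grasp_force: 0.0
```

```bash
python3 -c "
from h import *
st=r.sense();print(st['tcp_pos'],st['tcp_rot'],st['time_s'])
go(.6255,-.0281,.18,-.644)"
```

```text
[ 0.45865181 -0.23405434  0.24808782] [ 3.14112361e+00  4.12248001e-04 -6.48531669e-01] 0.9333
[ 0.0086 -0.265   0.068 ] -0.0045
```

Request:
carry_out([
  [[0.009, -0.265, 0, 0], [0.009, -0.265, 0, 0], [0.009, -0.265, 0, 0], [0.009, -0.265, 0, 0], [0.009, -0.265, 0, 0], [0.009, -0.265, 0, 0], [0.009, -0.265, 0.06, 0], [0.009, -0.265, 0.06, 0], [0.009, -0.265, 0.06, 0], [0.009, -0.265, 0.06, 0]],
])

```text
time_s: 1.77
tcp_pos: [0.6238, -0.0288, 0.1871]
tcp_rot: [3.139, 0.003, -0.644]
wrist_force: [-0.1, -0.5, -0.2]
finger_gap: 0.997
grasp_force: 0.0
```

Run:
```python
from h import *
s=snap("wrist"); save(s,"w1.png"); print(s["W"].round(4),np.array(s["T_tool_cam"]).round(3))
im=s["img"]; hsv=cv2.cvtColor(im,cv2.COLOR_RGB2HSV)
m=((hsv[...,1]>75)&(hsv[...,2]>60)).astype(np.uint8)
cn,_=cv2.findContours(m,cv2.RETR_EXTERNAL,cv2.CHAIN_APPROX_NONE)
for c in cn:
    if cv2.contourArea(c)<300: continue
    print(cv2.boundingRect(c)); p=np.array([onz(s,q[0],.014)[:2] for q in c])*1000
    print(cv2.minAreaRect(p.astype(np.float32)))
go(.6255,-.0281,.02,-.644)
```

```text
[[ 8.000e-01 -6.000e-01 -3.500e-03  6.238e-01]
 [-6.000e-01 -8.000e-01 -1.000e-04 -2.880e-02]
 [-2.700e-03  2.200e-03 -1.000e+00  1.871e-01]
 [ 0.000e+00  0.000e+00  0.000e+00  1.000e+00]] [[-0.    -0.959 -0.284  0.071]
 [ 1.    -0.     0.    -0.   ]
 [-0.    -0.284  0.959 -0.126]
 [ 0.     0.     0.     1.   ]]
(85, 433, 66, 47)
((548.5704345703125, 319.59674072265625), (76.92269134521484, 67.07730102539062), 54.93071365356445)
(328, 366, 35, 44)
((466.93994140625, 56.96485900878906), (32.67599105834961, 53.35247039794922), 41.85844039916992)
(204, 349, 55, 68)
((543.8956909179688, 154.30203247070312), (41.99342727661133, 81.69994354248047), 81.89692687988281)
(305, 195, 28, 53)
((624.4010009765625, -27.416181564331055), (23.260848999023438, 46.85581970214844), 52.39730453491211)
(498, 119, 142, 252)
((420.8975830078125, -236.29251098632812), (198.39321899414062, 160.64266967773438), 12.795741081237793)
[-0.0002 -0.0015  0.1689] -0.0003
```

View pics/w1.png

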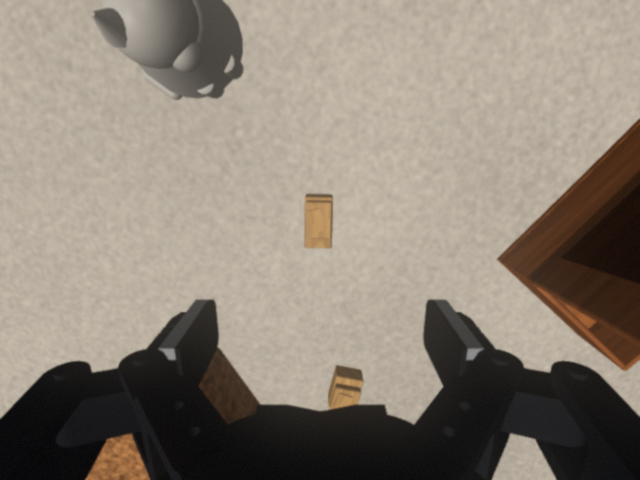

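The wrist view shows chunk_a at (318,221), squarely between the fingers. It measures (0.624,-0.027), so I descend and grip.

Request:
carry_out([
  [[0, -0.001, 0.04, 0], [0, -0.001, 0.08, 0], [0, -0.001, 0.12, 0], [0, -0.001, 0.145, 0], [0, -0.001, 0.16, 0], [0, -0.001, 0.167, 0], [0, -0.001, 0.167, 0], [0, -0.001, 0.167, 0]],
])

```text
time_s: 2.48
tcp_pos: [0.6265, -0.0289, 0.0233]
tcp_rot: [-3.14, -0.003, -0.645]
wrist_force: [0.7, 0.3, -0.2]
finger_gap: 1.0
grasp_force: 0.0
```

Request:
carry_out([
  [[0, 0, 0, 0], [0, 0, 0, 0], [0, 0, 0, 0], [0, 0, 0, 0], [0, 0, 0, 0], [0, 0, 0, 0], [0, 0, 0, 0], [0, 0, 0, 0], [0, 0, 0, 0], [0, 0, 0, 0]],
], claw=-1)

```text
time_s: 3.32
tcp_pos: [0.6257, -0.0282, 0.0221]
tcp_rot: [-3.141, -0.001, -0.644]
wrist_force: [0.6, -0.0, 5.3]
finger_gap: 0.259
grasp_force: 59.8
```

Request:
carry_out([
  [[0, 0, -0.04, 0], [0, 0, -0.08, 0], [0, 0, -0.12, 0], [0, 0, -0.16, 0], [0, 0, -0.2, 0], [0, 0, -0.24, 0], [0, 0, -0.25, 0], [0, 0, -0.25, 0]],
])

```text
time_s: 3.98
tcp_pos: [0.6266, -0.0283, 0.2754]
tcp_rot: [-3.137, -0.007, -0.644]
wrist_force: [0.5, -0.8, -0.2]
finger_gap: 0.262
grasp_force: 59.2
```

```bash
python3 -c "
from h import *
go(*box(-.03,-.035),.265,.193)"
```

```text
[-0.006   0.32    0.0089] -0.8371
```

Request:
carry_out([
  [[-0.006, 0.32, 0, -0.837], [-0.006, 0.32, 0, -0.837], [-0.006, 0.32, 0, -0.837], [-0.006, 0.32, 0, -0.837], [-0.006, 0.32, 0, -0.837], [-0.006, 0.32, 0, -0.837], [-0.006, 0.32, 0, -0.837], [-0.006, 0.32, 0, -0.837], [-0.006, 0.32, 0, -0.837], [-0.006, 0.32, 0, -0.837]],
])

```text
time_s: 4.82
tcp_pos: [0.4261, -0.2814, 0.269]
tcp_rot: [-3.138, 0.003, 0.188]
wrist_force: [-0.1, -0.2, -0.9]
finger_gap: 0.26
grasp_force: 59.2
```

```bash
python3 -c "
from h import *
go(*box(-.03,-.035),.034,.193)"
```

```text
[0.0045 0.0007 0.235 ] -0.0048
```

Request:
carry_out([
  [[0, 0, 0.04, 0], [0, 0, 0.08, 0], [0, 0, 0.12, 0], [0, 0, 0.16, 0], [0, 0, 0.19, 0], [0, 0, 0.215, 0], [0, 0, 0.23, 0], [0, 0, 0.236, 0], [0, 0, 0.236, 0], [0, 0, 0.236, 0]],
])

```text
time_s: 5.65
tcp_pos: [0.4286, -0.2798, 0.0352]
tcp_rot: [-3.141, 0.0, 0.194]
wrist_force: [0.0, -0.3, -0.4]
finger_gap: 0.263
grasp_force: 59.2
```

Request:
carry_out([
  [[0, 0, 0, 0], [0, 0, 0, 0], [0, 0, 0, 0], [0, 0, 0, 0], [0, 0, 0, 0], [0, 0, 0, 0]],
], claw=0.15)

```text
time_s: 6.15
tcp_pos: [0.4282, -0.2806, 0.0357]
tcp_rot: [3.141, -0.0, 0.193]
wrist_force: [0.7, 0.1, 0.4]
finger_gap: 0.574
grasp_force: 0.0
```

Request:
carry_out([
  [[0, 0, -0.04, 0], [0, 0, -0.08, 0], [0, 0, -0.12, 0], [0, 0, -0.16, 0], [0, 0, -0.2, 0], [0, 0, -0.22, 0], [0, 0, -0.22, 0], [0, 0, -0.22, 0]],
])

```text
time_s: 6.82
tcp_pos: [0.4283, -0.2806, 0.2564]
tcp_rot: [3.14, -0.002, 0.193]
wrist_force: [0.4, -0.4, -0.3]
finger_gap: 0.577
grasp_force: 0.0
```

```bash
python3 -c "
from h import *
go(.492,.189,.255,-.1)"
```

```text
[ 0.1525 -0.4488  0.0008] 0.2927
```

Now on to chunk_c.

Request:
carry_out([
  [[0.153, -0.449, 0, 0.293], [0.153, -0.449, 0, 0.293], [0.153, -0.449, 0, 0.293], [0.153, -0.449, 0, 0.293], [0.153, -0.449, 0, 0.293], [0.153, -0.449, 0, 0.293], [0.153, -0.449, 0, 0.293], [0.153, -0.449, 0, 0.293], [0.153, -0.449, 0, 0.293], [0.153, -0.449, 0, 0.293]],
], claw=1)

```text
time_s: 7.65
tcp_pos: [0.4822, 0.1264, 0.2531]
tcp_rot: [3.14, 0.004, -0.1]
wrist_force: [0.6, -0.4, 0.6]
finger_gap: 1.0
grasp_force: 0.0
```

```bash
python3 -c "
from h import *
go(.492,.189,.255,-.1)"
```

```text
[ 0.0035 -0.0633 -0.002 ] -0.0
```

Request:
carry_out([
  [[0.002, -0.04, 0, 0], [0.003, -0.058, 0, 0], [0.003, -0.058, 0, 0], [0.003, -0.058, 0, 0], [0.003, -0.058, 0, 0], [0.003, -0.058, 0, 0]],
])

```text
time_s: 8.15
tcp_pos: [0.4918, 0.1806, 0.2545]
tcp_rot: [3.14, 0.002, -0.102]
wrist_force: [-0.1, 0.3, 0.6]
finger_gap: 1.0
grasp_force: 0.0
```

Run:
```python
from h import *
s=snap("wrist"); print(s["W"][:3,3]); cv2.imwrite("pics/w2.png",s["img"][100:400,120:520,::-1])
```

```text
[0.49179059 0.18061069 0.25450523]
```

View pics/w2.png

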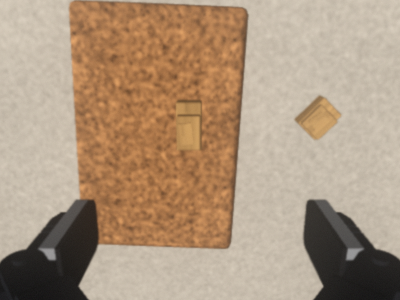

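The crop shows chunk_c at crop (189,126), parallel to the fingers and left of the tool axis. chunk_b is at (318,118).

Run:
```python
from h import *
s=snap("wrist")
for c,z in(((189,101),.087),((190,150),.09),((189,126),.09)): print(onz(s,(c[0]+120,c[1]+100),z).round(4))
im=s["img"]; hsv=cv2.cvtColor(im,cv2.COLOR_RGB2HSV)
m=((hsv[...,1]>75)&(hsv[...,2]>60)).astype(np.uint8)[190:245,405:475]
c=max(cv2.findContours(m,cv2.RETR_EXTERNAL,cv2.CHAIN_APPROX_NONE)[0],key=cv2.contourArea)+np.array([405,190])
p=np.array([onz(s,q[0],.015)[:2] for q in c])*1000
print(cv2.minAreaRect(p.astype(np.float32)))
p=onz(s,(309,226),.09); go(p[0],p[1],.096,-.1)
```

```text
[0.5119 0.1887 0.087 ]
[0.4696 0.1925 0.09  ]
[0.4911 0.1909 0.09  ]
((467.161376953125, 57.03266906738281), (35.418331146240234, 37.652137756347656), 41.9162483215332)
[-0.002  -0.0101  0.1591] -0.0021
```

Request:
carry_out([
  [[-0.001, -0.01, 0.04, 0], [-0.001, -0.01, 0.08, 0], [-0.001, -0.01, 0.115, 0], [-0.001, -0.01, 0.14, 0], [-0.001, -0.01, 0.152, 0], [-0.001, -0.01, 0.157, 0], [-0.001, -0.01, 0.157, 0], [-0.001, -0.01, 0.157, 0]],
])

```text
time_s: 8.92
tcp_pos: [0.493, 0.1918, 0.0991]
tcp_rot: [-3.141, -0.001, -0.101]
wrist_force: [0.7, 0.1, 0.1]
finger_gap: 0.996
grasp_force: 0.0
```

Request:
carry_out([
  [[0, 0, 0, 0], [0, 0, 0, 0], [0, 0, 0, 0], [0, 0, 0, 0], [0, 0, 0, 0], [0, 0, 0, 0], [0, 0, 0, 0], [0, 0, 0, 0], [0, 0, 0, 0], [0, 0, 0, 0]],
], claw=-1)

```text
time_s: 9.75
tcp_pos: [0.4926, 0.1922, 0.099]
tcp_rot: [-3.141, -0.001, -0.1]
wrist_force: [0.4, 1.0, 5.9]
finger_gap: 0.236
grasp_force: 60.3
```

Request:
carry_out([
  [[0, 0, -0.04, 0], [0, 0, -0.08, 0], [0, 0, -0.12, 0], [0, 0, -0.16, 0], [0, 0, -0.17, 0], [0, 0, -0.17, 0], [0, 0, -0.17, 0]],
])

```text
time_s: 10.33
tcp_pos: [0.4919, 0.1919, 0.2677]
tcp_rot: [3.141, 0.0, -0.1]
wrist_force: [0.1, 0.1, -1.0]
finger_gap: 0.234
grasp_force: 59.6
```

```bash
python3 -c "
from h import *
go(*box(.02,0),.265,.193)"
```

```text
[0.0232 0.4284 0.0028] -0.2932
```

Request:
carry_out([
  [[0.023, 0.428, 0, -0.293], [0.023, 0.428, 0, -0.293], [0.023, 0.428, 0, -0.293], [0.023, 0.428, 0, -0.293], [0.023, 0.428, 0, -0.293], [0.023, 0.428, 0, -0.293], [0.023, 0.428, 0, -0.293], [0.023, 0.428, 0, -0.293], [0.023, 0.428, 0, -0.293], [0.023, 0.428, 0, -0.293]],
])

```text
time_s: 11.17
tcp_pos: [0.4716, -0.218, 0.2653]
tcp_rot: [-3.138, 0.004, 0.193]
wrist_force: [1.6, 0.4, -0.2]
finger_gap: 0.233
grasp_force: 59.6
```

```bash
python3 -c "
from h import *
go(*box(.02,0),.265,.193)"
```

```text
[-0.003   0.0184  0.0003] -0.0004
```

Request:
carry_out([
  [[0, 0.012, 0, 0], [0, 0.012, 0.04, 0], [0, 0.012, 0.08, 0], [0, 0.012, 0.12, 0], [0, 0.012, 0.16, 0], [0, 0.012, 0.19, 0], [0, 0.012, 0.215, 0], [0, 0.012, 0.23, 0], [0, 0.012, 0.234, 0], [0, 0.012, 0.234, 0]],
])

```text
time_s: 12.0
tcp_pos: [0.4736, -0.2271, 0.0317]
tcp_rot: [-3.138, 0.005, 0.193]
wrist_force: [0.6, -0.1, 0.0]
finger_gap: 0.233
grasp_force: 59.6
```

Request:
carry_out([
  [[0, 0, 0, 0], [0, 0, 0, 0], [0, 0, 0, 0], [0, 0, 0, 0], [0, 0, 0, 0], [0, 0, 0, 0]],
], claw=0.1)

```text
time_s: 12.5
tcp_pos: [0.4758, -0.2285, 0.0349]
tcp_rot: [3.141, -0.001, 0.193]
wrist_force: [-0.5, -0.1, -0.0]
finger_gap: 0.552
grasp_force: 0.0
```

Request:
carry_out([
  [[0, 0, -0.04, 0], [0, 0, -0.08, 0], [0, 0, -0.12, 0], [0, 0, -0.16, 0], [0, 0, -0.2, 0], [0, 0, -0.22, 0], [0, 0, -0.22, 0], [0, 0, -0.22, 0]],
])

```text
time_s: 13.17
tcp_pos: [0.4758, -0.2285, 0.2555]
tcp_rot: [3.14, -0.002, 0.193]
wrist_force: [-0.2, 0.1, -0.6]
finger_gap: 0.547
grasp_force: 0.0
```

```bash
python3 -c "
from h import *
go(.4675,.056,.255,-.84+np.pi)"
```

```text
[ 4.640e-02 -2.808e-01  1.000e-04] -2.1089
```

Request:
carry_out([
  [[0.046, -0.281, 0, -1.2], [0.046, -0.281, 0, -1.2], [0.046, -0.281, 0, -1.2], [0.046, -0.281, 0, -1.2], [0.046, -0.281, 0, -1.2], [0.046, -0.281, 0, -1.2], [0.046, -0.281, 0, -1.2], [0.046, -0.281, 0, -1.2], [0.046, -0.281, 0, -1.2], [0.046, -0.281, 0, -1.2]],
], claw=1)

```text
time_s: 14.0
tcp_pos: [0.4655, 0.0571, 0.252]
tcp_rot: [-3.137, 0.001, 1.4]
wrist_force: [-0.3, -0.2, 0.3]
finger_gap: 1.002
grasp_force: 0.0
```

Request:
carry_out([
  [[0, 0, 0, -0.909], [0, 0, 0, -0.909], [0, 0, 0, -0.909], [0, 0, 0, -0.909], [0, 0, 0.08, -0.909], [0, 0, 0.08, -0.909], [0, 0, 0.08, -0.909], [0, 0, 0.08, -0.909], [0, 0, 0.08, -0.909], [0, 0, 0.08, -0.909]],
])

```text
time_s: 14.83
tcp_pos: [0.466, 0.0561, 0.1729]
tcp_rot: [-3.139, -0.002, 2.301]
wrist_force: [-0.3, -0.8, -0.5]
finger_gap: 1.001
grasp_force: 0.0
```

Run:
```python
from h import *
s=snap("wrist"); print(s["W"][:3,3])
im=s["img"]; hsv=cv2.cvtColor(im,cv2.COLOR_RGB2HSV)
m=((hsv[...,1]>75)&(hsv[...,2]>60)).astype(np.uint8)
for c in cv2.findContours(m,cv2.RETR_EXTERNAL,cv2.CHAIN_APPROX_NONE)[0]:
    if cv2.contourArea(c)<300: continue
    p=np.array([onz(s,q[0],.015)[:2] for q in c])*1000
    print(cv2.boundingRect(c),cv2.minAreaRect(p.astype(np.float32)))
go(.4675,.056,.022,-.84+np.pi)
```

```text
[0.46596407 0.05614051 0.1729016 ]
(86, 433, 65, 47) ((466.0915222167969, -277.555908203125), (71.81524658203125, 63.15196228027344), 44.00083923339844)
(42, 326, 99, 50) ((384.7967834472656, -189.17282104492188), (100.90336608886719, 46.461551666259766), 78.74860382080078)
(307, 204, 34, 48) ((466.8561706542969, 57.676536560058594), (27.516420364379883, 40.4080810546875), 41.18606185913086)
(310, 0, 330, 275) ((498.04559326171875, 242.26686096191406), (196.34022521972656, 277.9091491699219), 81.7496109008789)
[-0.0011  0.001   0.1514] -0.0009
```

Request:
carry_out([
  [[0, 0, 0.04, 0], [0, 0, 0.08, 0], [0, 0, 0.115, 0], [0, 0, 0.135, 0], [0, 0, 0.146, 0], [0, 0, 0.15, 0], [0, 0, 0.15, 0], [0, 0, 0.15, 0]],
])

```text
time_s: 15.55
tcp_pos: [0.4675, 0.0563, 0.0249]
tcp_rot: [3.141, 0.001, 2.301]
wrist_force: [-0.1, 0.6, -0.1]
finger_gap: 0.997
grasp_force: 0.0
```

Request:
carry_out([
  [[0, 0, 0, 0], [0, 0, 0, 0], [0, 0, 0, 0], [0, 0, 0, 0], [0, 0, 0, 0], [0, 0, 0, 0], [0, 0, 0, 0], [0, 0, 0, 0], [0, 0, 0, 0], [0, 0, 0, 0]],
], claw=-1)

```text
time_s: 16.38
tcp_pos: [0.4673, 0.0563, 0.0251]
tcp_rot: [3.141, 0.001, 2.302]
wrist_force: [-1.5, -0.1, 5.9]
finger_gap: 0.31
grasp_force: 59.7
```

Request:
carry_out([
  [[0, 0, -0.04, 0], [0, 0, -0.08, 0], [0, 0, -0.12, 0], [0, 0, -0.16, 0], [0, 0, -0.2, 0], [0, 0, -0.23, 0], [0, 0, -0.23, 0], [0, 0, -0.23, 0]],
])

```text
time_s: 17.05
tcp_pos: [0.4675, 0.0563, 0.2561]
tcp_rot: [3.138, 0.003, 2.302]
wrist_force: [-0.2, -0.9, 0.1]
finger_gap: 0.307
grasp_force: 59.3
```

```bash
python3 -c "
from h import *
go(*box(-.012,.05),.255,.193+np.pi/2)"
```

```text
[-0.1619 -0.194   0.0008] 0.538
```

Request:
carry_out([
  [[-0.162, -0.194, 0, 0.538], [-0.162, -0.194, 0, 0.538], [-0.162, -0.194, 0, 0.538], [-0.162, -0.194, 0, 0.538], [-0.162, -0.194, 0, 0.538], [-0.162, -0.194, 0, 0.538], [-0.162, -0.194, 0, 0.538], [-0.162, -0.194, 0, 0.538], [-0.162, -0.194, 0, 0.538], [-0.162, -0.194, 0, 0.538]],
])

```text
time_s: 17.88
tcp_pos: [0.4303, -0.1926, 0.2534]
tcp_rot: [-3.14, -0.002, 1.765]
wrist_force: [0.4, -0.7, 0.1]
finger_gap: 0.308
grasp_force: 59.3
```

Request:
carry_out([
  [[0, 0, 0.04, 0], [0, 0, 0.08, 0], [0, 0, 0.12, 0], [0, 0, 0.16, 0], [0, 0, 0.19, 0], [0, 0, 0.21, 0], [0, 0, 0.219, 0], [0, 0, 0.219, 0], [0, 0, 0.219, 0]],
])

```text
time_s: 18.63
tcp_pos: [0.4313, -0.1932, 0.0358]
tcp_rot: [3.141, 0.0, 1.765]
wrist_force: [0.2, -0.2, -0.9]
finger_gap: 0.303
grasp_force: 59.3
```

Request:
carry_out([
  [[0, 0, 0, 0], [0, 0, 0, 0], [0, 0, 0, 0], [0, 0, 0, 0], [0, 0, 0, 0], [0, 0, 0, 0]],
], claw=0.15)

```text
time_s: 19.13
tcp_pos: [0.4307, -0.1941, 0.0357]
tcp_rot: [3.141, 0.0, 1.764]
wrist_force: [-0.9, 0.1, 0.1]
finger_gap: 0.575
grasp_force: 0.0
```

Request:
carry_out([
  [[0, 0, -0.04, 0], [0, 0, -0.08, 0], [0, 0, -0.12, 0], [0, 0, -0.16, 0], [0, 0, -0.2, 0], [0, 0, -0.23, 0], [0, 0, -0.26, 0], [0, 0, -0.26, 0]],
])

```text
time_s: 19.8
tcp_pos: [0.4329, -0.1951, 0.3017]
tcp_rot: [3.131, 0.008, 1.764]
wrist_force: [0.8, -0.6, -0.2]
finger_gap: 0.578
grasp_force: 0.0
```

Run:
```python
from h import *
st=r.sense();print(st['tcp_pos'],st['tcp_rot'])
s=snap("wrist"); save(s,"w3.png")
```

```text
[ 0.43292851 -0.19508767  0.30170864] [3.13137342 0.00771002 1.76358728]
```

View pics/w3.png

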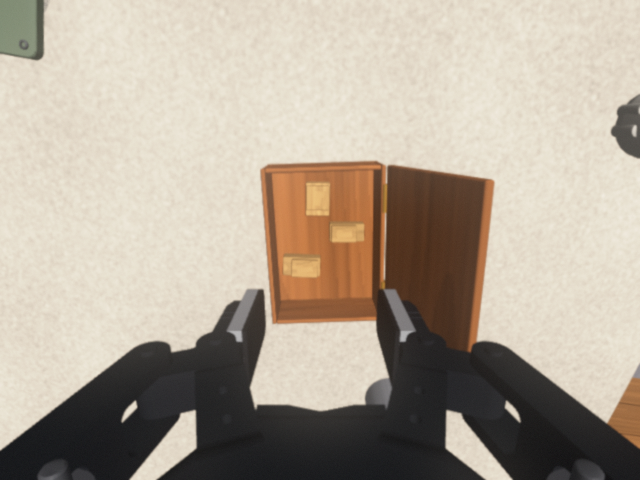

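All three chunks lie in the box, at (317,198), (347,232) and (303,266), and the lid is still open. Next I go behind the lid with the gripper shut.

Run:
```python
from h import *
go(*box(.175,0),.30,.193)
for t in np.arange(1.57,-.01,-.1):
    rr=.105+.02*(1.57-t)/1.57
    x=.065-rr*np.cos(t)+.008*np.sin(t)+.013; z=.0605+rr*np.sin(t)+.008*np.cos(t)+.017
    print(round(t,2),round(x-.086,4),round(.1825-z,4))
```

```text
[-0.049   0.1865  0.    ] 1.5706
1.57 -0.0001 -0.0
1.47 -0.0107 -0.0015
1.37 -0.0216 -0.002
1.27 -0.0326 -0.0013
1.17 -0.0436 0.0005
1.07 -0.0545 0.0035
0.97 -0.0651 0.0076
0.87 -0.0753 0.0128
0.77 -0.0851 0.0191
0.67 -0.0943 0.0264
0.57 -0.1028 0.0347
0.47 -0.1105 0.044
0.37 -0.1173 0.054
0.27 -0.123 0.0649
0.17 -0.1277 0.0763
0.07 -0.1312 0.0883
```

Request:
carry_out([
  [[0, 0, 0, 0.8], [0, 0, 0, 0.8], [0, 0, 0, 0.8], [0, 0, 0, 0.8], [0, 0, 0, 0.8], [0, 0, 0, 0.8], [0, 0, 0, 0.8], [0, 0, 0, 0.8]],
], claw=-1)

```text
time_s: 20.52
tcp_pos: [0.4299, -0.1936, 0.2939]
tcp_rot: [-3.139, 0.0, 0.963]
wrist_force: [1.0, 0.4, 0.5]
finger_gap: 0.001
grasp_force: 0.0
```

Request:
carry_out([
  [[0, 0, 0, 0.771], [0, 0, 0, 0.771], [0, 0, 0, 0.771], [0, 0, 0, 0.771], [0, 0, 0, 0.771], [0, 0, 0, 0.771], [0, 0, 0, 0.771], [0, 0, 0, 0.771]],
])

```text
time_s: 21.18
tcp_pos: [0.4303, -0.1938, 0.2946]
tcp_rot: [-3.141, 0.001, 0.196]
wrist_force: [0.4, 0.8, -0.5]
finger_gap: 0.002
grasp_force: 0.0
```

Run:
```python
from h import *
go(*box(.175,0),.30,.193)
```

```text
[ 0.1877  0.0507 -0.0057] 0.0028
```

Request:
carry_out([
  [[0.04, 0.01, 0, 0], [0.08, 0.02, 0, 0], [0.12, 0.035, 0, 0], [0.155, 0.05, 0, 0], [0.188, 0.05, 0, 0], [0.188, 0.05, 0, 0], [0.188, 0.05, 0.04, 0], [0.188, 0.05, 0.08, 0], [0.188, 0.05, 0.112, 0], [0.188, 0.05, 0.112, 0]],
])

```text
time_s: 22.02
tcp_pos: [0.6199, -0.2054, 0.1754]
tcp_rot: [-3.134, 0.014, 0.196]
wrist_force: [-0.4, -0.3, -0.7]
finger_gap: 0.001
grasp_force: 0.0
```

Run:
```python
from h import *
go(*box(.086,0),.1825,.193)
s=snap("scene"); c=s["img"][170:330,120:330]; cv2.imwrite("pics/s2.png",cv2.resize(c,None,fx=3,fy=3)[...,::-1])
```

```text
[-0.0851  0.0021 -0.0059] 0.0026
```

View pics/s2.png

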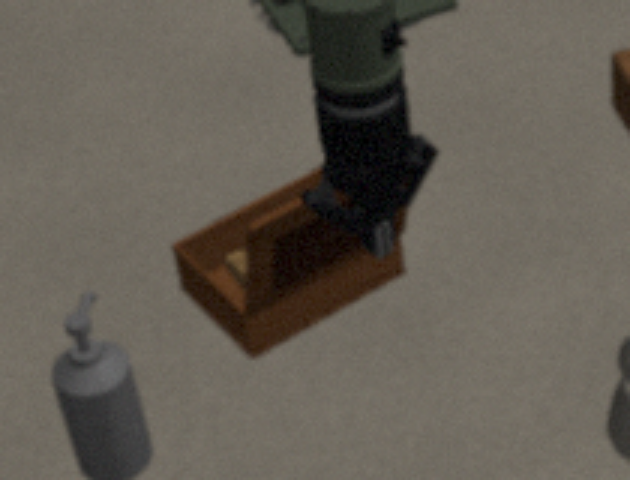

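The gripper is behind the lid, which still leans back and hasn't moved. Now I push it forward gently.

Request:
carry_out([
  [[-0.01, 0.002, 0, 0], [-0.02, 0.002, 0, 0], [-0.03, 0.002, 0, 0], [-0.038, 0.002, 0, 0], [-0.046, 0.002, 0, 0], [-0.054, 0.002, 0, 0], [-0.062, 0.002, 0, 0], [-0.07, 0.002, 0, 0], [-0.078, 0.002, 0, 0], [-0.085, 0.002, 0, 0]],
])

```text
time_s: 22.9
tcp_pos: [0.541, -0.2254, 0.1835]
tcp_rot: [3.141, -0.0, 0.193]
wrist_force: [0.3, 0.0, 0.4]
finger_gap: 0.001
grasp_force: 0.7
```

Run:
```python
from h import *
go(*box(.086,0),.1825,.193)
```

```text
[-0.0038 -0.0021  0.001 ] -0.0001
```

Request:
carry_out([
  [[-0.013, 0, -0.001, 0], [-0.024, 0, -0.001, 0], [-0.035, 0, 0, 0], [-0.046, 0, 0.001, 0], [-0.057, 0, 0.004, 0], [-0.068, 0, 0.008, 0], [-0.078, 0, 0.013, 0], [-0.088, 0, 0.019, 0], [-0.088, 0, 0.019, 0], [-0.088, 0, 0.019, 0]],
])

```text
time_s: 23.73
tcp_pos: [0.4541, -0.2419, 0.1639]
tcp_rot: [-3.14, 0.002, 0.192]
wrist_force: [-0.7, 0.2, 0.7]
finger_gap: -0.002
grasp_force: 0.0
```

Run:
```python
from h import *
go(*box(.086-.0851,0),.1825-.0191,.193)
s=snap("scene"); c=s["img"][170:330,120:330]; cv2.imwrite("pics/s3.png",cv2.resize(c,None,fx=3,fy=3)[...,::-1])
```

```text
[-0.0004 -0.0017  0.0005] -0.0009
```

View pics/s3.png

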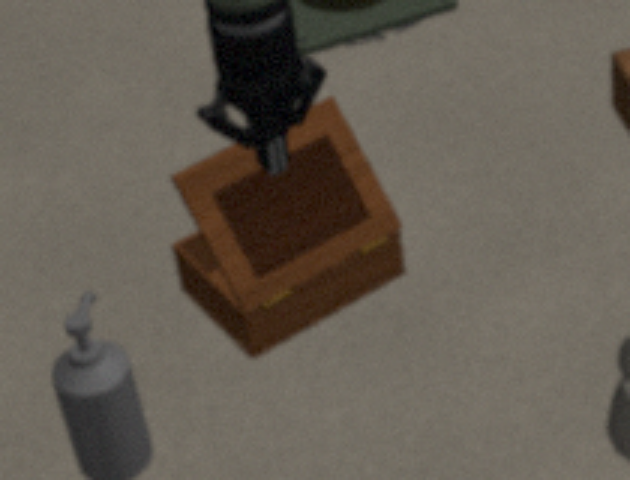

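The lid is now about half shut, with the fingertips on its outer face at (272,165).

Request:
carry_out([
  [[-0.009, 0, 0.007, 0], [-0.018, 0, 0.016, 0], [-0.025, 0, 0.025, 0], [-0.032, 0, 0.035, 0], [-0.038, 0, 0.046, 0], [-0.042, 0, 0.055, 0], [-0.045, 0, 0.063, 0], [-0.046, 0, 0.069, 0], [-0.046, 0, 0.073, 0], [-0.046, 0, 0.076, 0]],
])

```text
time_s: 24.62
tcp_pos: [0.41, -0.2508, 0.0879]
tcp_rot: [-3.141, 0.001, 0.193]
wrist_force: [0.4, 0.2, 1.2]
finger_gap: 0.002
grasp_force: 0.3
```

Request:
carry_out([
  [[0, 0, 0.002, 0], [0, 0, 0.004, 0], [0, 0, 0.004, 0]],
])

```text
time_s: 24.87
tcp_pos: [0.4103, -0.2509, 0.0854]
tcp_rot: [3.141, -0.0, 0.193]
wrist_force: [-2.4, 1.6, 8.6]
finger_gap: -0.002
grasp_force: 4.3
```

Request:
carry_out([
  [[0, 0, 0.001, 0], [0, 0, 0.002, 0], [0, 0, 0.002, 0], [0, 0, 0.002, 0]],
])

```text
time_s: 25.2
tcp_pos: [0.4104, -0.251, 0.0852]
tcp_rot: [3.14, -0.001, 0.193]
wrist_force: [-5.1, 3.4, 23.1]
finger_gap: 0.001
grasp_force: 11.6
```

The force rises to 23 N with no further travel, so the lid is shut. I back off and check.

Request:
carry_out([
  [[0, 0, -0.01, 0], [0, 0, -0.04, 0], [0, 0, -0.08, 0], [0, 0, -0.12, 0], [0, 0, -0.16, 0], [0, 0, -0.16, 0], [0, 0, -0.16, 0], [0, 0, -0.16, 0]],
])

```text
time_s: 25.87
tcp_pos: [0.4099, -0.2506, 0.242]
tcp_rot: [-3.141, 0.0, 0.193]
wrist_force: [-0.4, -0.6, 0.2]
finger_gap: 0.003
grasp_force: 0.0
```

Run:
```python
from h import *
s=snap("scene"); c=s["img"][170:330,120:330]; cv2.imwrite("pics/s4.png",cv2.resize(c,None,fx=3,fy=3)[...,::-1])
```

```text
(no output)
```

View pics/s4.png

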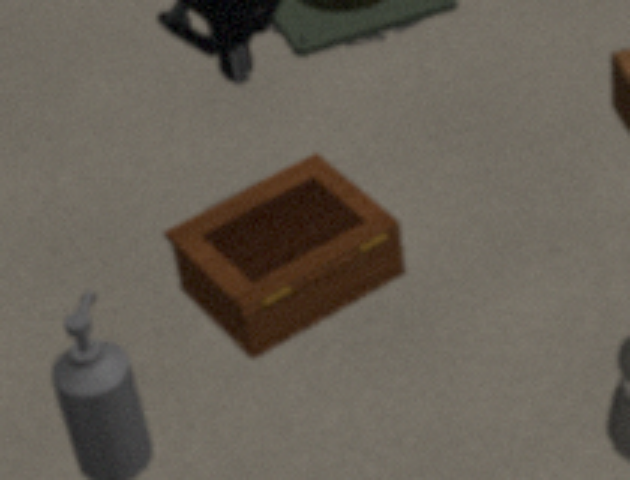

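The lid lies flat on the box and the gripper is clear of it.

```bash
python3 -c "
from h import *
print(r.job_done())"
```

```text
the job is handed in; nothing more can be done
None
```

All three chunks are in the incense box, its lid is pressed shut, and the cat, pump and ball were left alone; the job is handed in, but no verdict was returned.

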